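# Clamp the tube rack for the drive

### The job

Make the tube rack safe for the drive. With your fingertips, push the blue rack along its cradle until it is fully home against the end stop, then push the red-handled clamp lever over past its dead point, away from the rack, until it snaps down into lock and its pad presses on the rack. Only push: do not pick up, lift or tip anything, and leave the canister, bottle, carton and cassette where they are.

Things in the scene. Friction and masses are not known exactly. Their poses are not given: they have to be found in the camera images.
- cradle: travel cradle fixed to the bench: aluminium plate 330 x 130 x 12 mm, two grey rails 15 mm high that guide the rack, end stop, toggle clamp beyond it. Origin: bench height, under the middle of the stop's face. x = direction in which the rack slides home (roughly world +y, up to 20 deg off), y across, z up. Plate x -230 to +100 mm, rails x -220 to 0
- stop_face (a point): middle of the end stop's top edge on the side facing the rack: cradle x = 0, y = 0, 55 mm above the bench. The grey stop is 80 mm wide, 12 mm thick and rigid
- rack: loose blue tube rack, block 120 (x) x 80 (y) x 50 mm, 0.2 to 0.4 kg, x along the cradle's x, 2 mm play to the rails, deck 62 mm above the bench. Origin: centre of underside, 12 mm above the bench. Starts 40 to 80 mm short of home; home is origin at cradle x = -60 mm. Six capped tubes, part of it, rise to 87 mm above the bench; front 45 mm of deck clear
- rack_rear (a point): middle of the rack's rear face (cradle -x side), 25 mm above its underside, 37 mm above the bench: push here or up to 20 mm higher, towards the cradle's x; it slides with under 5 N until it meets the stop
- clamp_lever (a joint): lever angle (rad) about the cradle's y: 0 open (leans 0.45 rad from upright towards cradle -x, over the rack), 0.45 upright, 0.75 dead point, 1.50 locked (leans 1.05 rad to +x). A spring holds it at 0: push at 100 mm from the pivot about 6 N at first, falling to 0 at the dead point; past it the lever snaps to 1.50 by itself and stays. It swings the clamp bar down
- lever_tip (a point): middle of the free end of the lever, on its red round grip (22 mm diameter, 80 mm long); 140 mm from the pivot. In the open position it is about 61 mm towards the cradle's -x from the pivot and 211 mm above the bench
- lever_pivot (a point): pivot of the lever and the clamp bar, fixed on the cradle: x = 35 mm, y = 0, 85 mm above the bench, between two steel cheeks that rise to 100 mm. The clamp bar (65 mm, towards cradle -x) is raised 0.9 rad when open, its top below 145 mm, and level when locked
- clamp_pad: black rubber pad, 18 mm diameter, 8 mm thick, sprung on the end of the clamp bar; origin at the middle of its underside. Open it hangs about 114 mm above the bench, 20 mm from the stop on the rack side; locked, with the rack home, it presses on the clear end of the rack's deck, 22 mm from the stop, with about 5 N
- canister: bystander: loose white canister, 38 mm diameter, 100 mm high, origin under its centre
- amber_bottle: bystander: loose amber bottle with a black cap, 44 mm diameter, 85 mm high, origin under its centre
- kit_carton: bystander: loose white carton with a blue band, 110 x 70 x 55 mm high, origin under its centre
- cassette: bystander: loose flat white test cassette, 70 x 24 x 7 mm, origin under its centre
Not all that is in view belongs to the job. What is meant by the rack is not black, brown or yellow, and is the larger of those in its own colour.

How it is judged (in metres and radians):
On the way, in this order (a step that is already met when the one before it is completed fails the run):
1. the rack is home against the stop while the lever is still open (x of rack in the frame of cradle above -0.064 m and z of rack in the frame of cradle below 0.016 m and value of joint clamp_lever below 0.4 rad), for 0.2 s.
2. the lever has snapped into lock (value of joint clamp_lever above 1.4 rad and x of rack in the frame of cradle above -0.064 m and z of rack in the frame of cradle below 0.016 m), for 0.2 s.
At the end, for the whole second after the job is handed in: the rack stands flat in the cradle, at most 4 mm from the stop, the lever is locked (beyond 1.40 rad) and the clamp pad presses on the rack with more than 1 N (all of step 2 and contact force between clamp_pad and rack above 1 N and linear speed of rack below 0.01 m/s and angle between rack's own z axis and vertical below 0.05 rad); the robot touches nothing.
It fails at once if the rack is lifted off the cradle by more than 10 mm (height (world z) of rack above 0.022 m).
It fails at once if the rack is tipped (angle between rack's own z axis and vertical above 0.3 rad).
It fails at once if the canister, bottle, carton or cassette is moved or lifted by more than 20 mm, or tipped (distance of any of canister, amber_bottle, kit_carton, cassette from where it was at the start of the episode above 0.02 m or angle between any of canister, amber_bottle, kit_carton, cassette's own z axis and vertical above 0.3 rad).
It also fails if it takes over 45 s, if anything falls off the work surface, if the arm or the gripper's body presses on something with over 40 N, if the wrist force passes 120 N, or if a joint passes its speed limit or range.

### The arm

A 6-joint arm with a two-finger parallel gripper is mounted at the origin on the work surface. World frame = base frame: x ahead of the robot, y to its left, z up, the work surface at z = 0. Lengths are in m, angles in degrees, forces in N, time in s.
With the tool pointing down it reaches from about 0.25 to 0.775 m from the base axis. Payload 8.9 kg.
Tool frame: the origin (TCP) lies at the very end of the fingers, on their centre line; the grasp point (between the pads) lies 19 mm behind it; y points along the fingers, z is the direction in which the jaws open and shut, and the axes are right-handed (so a half turn about y gives the same grasp; the last joint's range is limited). The gripper opens to 85 mm and grips with 20 to 120 N. Pads are 22 mm wide; open, the fingers measure 114 mm over their backs; the gripper's body (76 mm by 85 mm) begins 54 mm behind the grasp point. The pads swing forward as they close: fully open they stand 13 mm farther back than shut.
Start: joints at [-71.293, 16.656, -8.789, 64.555, 0, 82.019], TCP at [0.236, -0.469, 0.231] pointing down, gripper open.
Joint ranges: [-144.48, 144.48], [-52.06, 99.96], [-74.48, 78.29], [-112.23, 115.85], [-86.99, 84.42], [-180, 180]. Speed limits (degrees/s): [127.2, 127.2, 159.86, 180, 180, 180].

### API

Orientations are given as [roll, pitch, yaw] about the fixed x, y, z axes, in that order (R = Rz(yaw) Ry(pitch) Rx(roll)).
In Python, from workcell import readout, imaging, job, finder gives the robot as it stands.
- The arm moves only by the tool move_arm, never from a script. Its arguments are lists of equal length, an entry for each row: "claw": the finger opening in mm, from 0 to 85.4; "offset": the shift along the tool's x, y, z in mm, a list of three; "turn": the turn about the tool's y in rad. A call has exactly 8 rows; each row is the pose to reach, as a shift and turn from the pose measured when the call began, along the tool's axes at that moment; what a row does not reach only later rows make up. A row lasts 1/12 s, in which the tool goes at most 41.7 mm and 7.16 degrees, less where a joint would pass 70% of its speed; a pose out of reach is approached as far as the arm can. A call with a gripper value outside its range is refused whole. The fingers move at their own pace and stop on an object; "grip_force" is the grip in N (left out, the last holds). Time passes only in rows, so rows that repeat a pose let the fingers close, or fill a call up. It gives the time, the measured TCP pose, the force and the opening at its end, in the units of the state.
- readout.get_obs(): the state, without advancing time (a new reading comes with each control period).
- imaging.get_image(name): name is "scene" or "top"; returns the picture (420x560x3 uint8, red, green, blue); there is no depth.
- imaging.get_calibration(name): a dict with "fx", "fy", "cx", "cy" (pixels), "pose" (4x4, takes a point from camera to world coordinates). Camera axes: x right, y down, z forward; pixel columns grow to the right and rows downward; lengths in m; the calibration is good to about 2 mm. A picture is of the moment at which its call begins. get_calibration takes no time and is no camera call.
- job.job_done(): hands the job in, once; it reports no verdict.
Trained networks look in the newest picture that a camera, given by its name, has taken for a name from the list of things; names that differ only in an ending like _2 or _b are one class to them, and where a whole thing is asked for, a point or a joint stands for the part that bears it (a point fixed in the world has none). Each returns a list of dicts, best first, with "score" (0 to 1); they miss things now and then, are a little off and sometimes report something else, mostly with a low value. They report only what shows in the picture. A call takes as long as a camera call. They do not tell look-alikes from the thing itself.
- finder.boxes_of(camera, target): "bbox" ([centre column, centre row, width, height] in pixels, round what is visible of it).
- finder.masks_of(camera, target): "region" (420x560 bool, what is visible of it) and "bbox" ([centre column, centre row, width, height] in pixels, round what is visible of it).
The state is a dict: "clock": time; "q": joint angles; "joint_vel": joint speeds; "joint_torque": joint torques, N m; "ee_pos": TCP position; "orientation": TCP orientation; "force": force on the tool from outside, world axes, zero at the start; "torque": the same for the moment, N m; "width": finger opening in m.
Only numpy, scipy, OpenCV 4.12 (cv2) and the standard library are available. Lean on these libraries where they do the work, as an engineer would, in place of code of your own. Each camera call takes 0.05 s, during which the arm holds its last target. There are 200 camera calls.

## Working session

There is one attempt and no reset: what is moved stays moved. The work goes in short steps, Python scripts to look and compute and a tool call to move; the robot and the scene stay as the last step left them, time stands still between calls to the robot, and variables do not carry over. Pictures are saved under pics/ and viewed, about 8 in all and at most 12, crops included, and the job is handed in when it is done.

Besides the shell and the picture viewer there is one more tool, called by a JSON object that holds its "api" and its "payload". move_arm: Moves the arm, as the interface text tells. Its arguments: {"type":"object","properties":{"claw":{"type":"array"},"offset":{"type":"array"},"turn":{"type":"array"},"grip_force":{"type":"number"}},"required":["claw","offset","turn"]}

```bash
mkdir -p pics; ls; python3 - <<'E'
from workcell import readout, imaging, finder
import cv2
o=readout.get_obs();print(o)
for c in("scene","top"):
    im=imaging.get_image(c);cv2.imwrite(f"pics/{c}0.png",im[...,::-1])
    k=imaging.get_calibration(c);print(c,k)
    for t in("rack","stop_face","clamp_lever","lever_tip","cradle","clamp_pad","canister","amber_bottle","kit_carton","cassette"):
        try: print(c,t,[([round(float(v)) for v in d["bbox"]],round(float(d["score"]),2)) for d in finder.boxes_of(c,t)][:4])
        except Exception as e: print(t,e)
E
```

```text
pics
{'clock': 0.0, 'q': array([-7.12923859e+01,  1.66889739e+01, -8.83094111e+00,  6.45549236e+01,
       -2.68340725e-04,  8.20179293e+01]), 'joint_vel': array([ 0.0434446 , -0.08559847, -0.10502528, -0.0003414 , -0.17315259,
        0.09487474]), 'joint_torque': array([-3.55901420e-04, -5.37141395e+01,  3.31371117e+01,  1.57539354e-02,
       -3.21473217e-04,  5.20907605e-06]), 'ee_pos': array([ 0.23566168, -0.46864491,  0.23073273]), 'orientation': array([-9.00741508e+01,  1.01265875e-02, -1.53310322e+02]), 'force': array([ 0.611642  , -0.14077837,  0.13335286]), 'torque': array([-0.02357495, -0.03766992,  0.00144317]), 'width': 0.08554634172611085}
scene {'fx': 413.2548612266449, 'fy': 413.2548612266449, 'cx': 282.38568965480056, 'cy': 210.3170962823737, 'pose': array([[ 0.22622607,  0.68580706, -0.69173004,  1.24926821],
       [ 0.97405925, -0.16329023,  0.15666805, -0.10869505],
       [-0.00550871, -0.70922844, -0.70495722,  0.90813524],
       [ 0.        ,  0.        ,  0.        ,  1.        ]])}
scene rack [([320, 172, 31, 43], 0.97), ([185, 260, 25, 34], 0.86), ([260, 2
[... 682 characters left out ...]
5196  ,  0.02159779,  0.05014125],
       [-0.02195998, -0.08455617, -0.9961767 ,  1.30470794],
       [ 0.        ,  0.        ,  0.        ,  1.        ]])}
top rack [([389, 222, 30, 34], 0.94), ([383, 305, 52, 59], 0.9), ([204, 323, 39, 50], 0.78), ([308, 123, 30, 40], 0.72)]
top stop_face [([284, 222, 144, 84], 0.64)]
top clamp_lever [([255, 212, 27, 12], 0.46)]
top lever_tip [([256, 211, 35, 8], 0.64), ([283, 222, 145, 83], 0.33)]
top cradle []
top clamp_pad []
top canister [([254, 167, 16, 22], 0.63)]
top amber_bottle [([318, 166, 18, 20], 0.81), ([302, 224, 55, 42], 0.17)]
top kit_carton [([178, 170, 48, 36], 0.87), ([255, 169, 19, 24], 0.66)]
top cassette [([260, 258, 29, 17], 0.84)]
```

```bash
python3 - <<'E'
import cv2,numpy as np
t=cv2.imread("pics/top0.png");s=cv2.imread("pics/scene0.png")
cv2.imwrite("pics/top0c.png",cv2.resize(t[110:350,140:440],(750,600),interpolation=cv2.INTER_CUBIC))
cv2.imwrite("pics/scene0c.png",cv2.resize(s[140:350,160:440],(800,600),interpolation=cv2.INTER_CUBIC))
E
```

```text
(no output)
```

View pics/top0c.png

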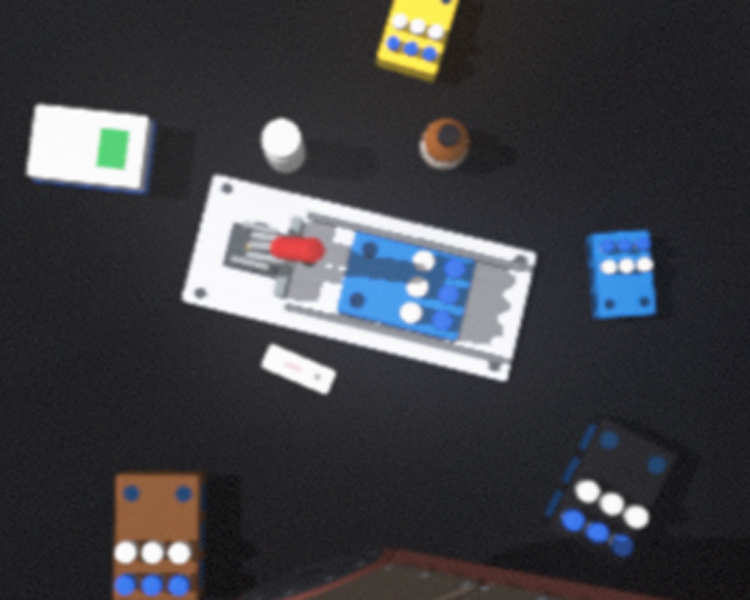

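View pics/scene0c.png

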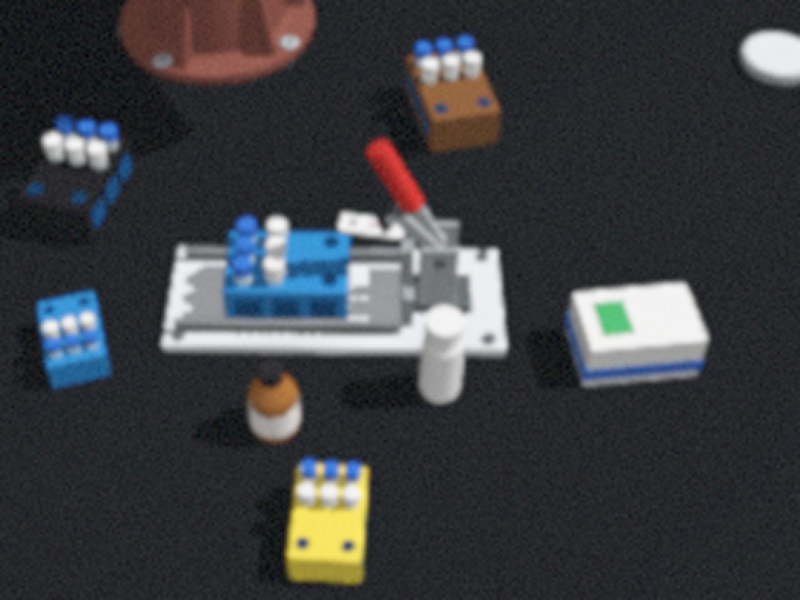

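The top crop shows the cradle with its corners near (215,177), (535,255), (508,381) and (183,302). The red lever is at (298,249).

There are two blue racks: the large one in the cradle (crop 405,285) and a smaller one outside it (622,275). The one in the cradle is the rack meant, since it is the larger blue one and sits between the rails. The black, brown and yellow ones are ruled out.

Next I fit the frame and check it with an overlay on an enlarged crop.

```bash
cat >h.py <<'E'
import numpy as np,cv2
from workcell import imaging
def ray(c,px,z):
    k=imaging.get_calibration(c);P=k["pose"]
    d=P[:3,:3]@[(px[0]-k["cx"])/k["fx"],(px[1]-k["cy"])/k["fy"],1]
    return P[:3,3]+d*(z-P[2,3])/d[2]
def proj(c,p):
    k=imaging.get_calibration(c);P=k["pose"];q=(np.atleast_2d(p)-P[:3,3])@P[:3,:3]
    return np.c_[k["fx"]*q[:,0]/q[:,2]+k["cx"],k["fy"]*q[:,1]/q[:,2]+k["cy"]]
def c2w(p,o,a): 
    c,s=np.cos(a),np.sin(a);p=np.atleast_2d(p);return np.c_[o[0]+c*p[:,0]-s*p[:,1],o[1]+s*p[:,0]+c*p[:,1],p[:,2]]
E
python3 - <<'E'
from h import *
from scipy.optimize import least_squares
f=lambda u:np.array(u)/2.5+[140,110]
# plate model corners: left=+x; image top=world +x ; cradle y=left of x(world +y)-> world -x = image bottom
img=[(215,177),(535,255),(508,381),(183,302)];mod=np.array([(.1,-.065,.012),(-.23,-.065,.012),(-.23,.065,.012),(.1,.065,.012)])
W=np.array([ray("top",f(u),.012) for u in img])
fun=lambda v:(c2w(mod,v[:2],v[2])-W)[:,:2].ravel()
r=least_squares(fun,[.4,.0,1.5]);v=r.x;print("cradle",v[:2],np.degrees(v[2]),"res mm",(r.fun*1e3).round(1))
a=v[2];ex=np.array([np.cos(a),np.sin(a)]);ey=np.array([-ex[1],ex[0]])
def toC(p):d=p[:2]-v[:2];return np.round([d@ex*1e3,d@ey*1e3])
for u in[(355,235),(475,262),(460,340),(340,312)]:print("deck",toC(ray("top",f(u),.062)))
np.save("cr.npy",v)
for n,p in dict(rear=(-.19,0,.037),tip=(.035-.061,0,.211),piv=(.035,0,.085)).items():print(n,c2w(p,v[:2],a).round(3))
for c in("top","scene"):
    im=cv2.imread(f"pics/{c}0.png")
    S=4
    x0,y0=(200,165) if c=="top" else (205,185)
    o=cv2.resize(im[y0:y0+115,x0:x0+165],None,fx=S,fy=S,interpolation=cv2.INTER_CUBIC)
    def pl(P,col,cl=True):
        q=((proj(c,c2w(P,v[:2],a))-[x0,y0]+.5)*S).astype(np.int32);cv2.polylines(o,[q],cl,col,1)
    pl(mod,(0,0,255))
    pl([(0,-.04,.055),(0,.04,.055)],(0,255,0),False);pl([(.035,0,.085),(-.026,0,.211)],(0,255,255),False)
    pl([(-.22,-.04,.027),(0,-.04,.027)],(255,0,255),False);pl([(-.22,.04,.027),(0,.04,.027)],(255,0,255),False)
    globals()[c+"o"]=o
cv2.imwrite("pics/ov.png",cv2.resize(np.vstack([topo,sceneo]),(420,586)) if 0 else np.vstack([topo,sceneo])[:, :][:920])
big=np.vstack([topo,sceneo]);cv2.imwrite("pics/ov.png",cv2.resize(big,None,fx=.65,fy=.65,interpolation=cv2.INTER_AREA))
E
```

```text
cradle [0.50406147 0.10496397] 76.07917906825739 res mm [ 0.4  0.4  1.1 -1.6 -0.9  1.  -0.6  0.2]
deck [-52. -36.]
deck [-169.  -38.]
deck [-172.   38.]
deck [-55.  39.]
rear [[ 0.458 -0.079  0.037]]
tip [[0.498 0.08  0.211]]
piv [[0.512 0.139 0.085]]
```

View pics/ov.png

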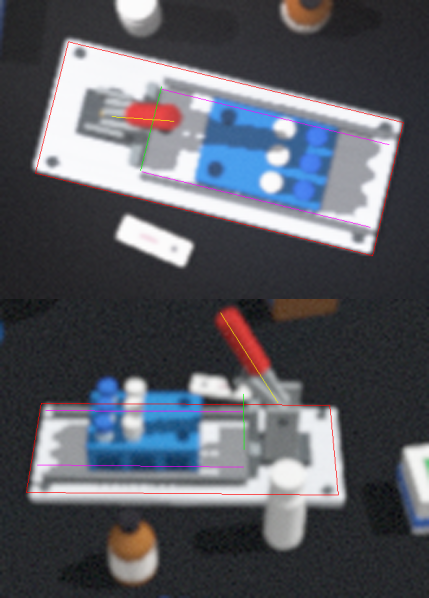

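The overlay fits the plate, rails, stop and lever to about 2–3 mm. The rack front is at cradle x ≈ -53 mm, so its rear is at about -172 mm and it has about 52 mm to slide, which is within the 40–80 mm given. I'll start moving now, with tool x along -cradle x and the fingers closed.

{"api": "move_arm", "payload": {"claw": [0, 0, 0, 0, 0, 0, 0, 0], "offset": [[-22, 0, -14], [-44, 0, -28], [-66, 0, -42], [-88, 0, -56], [-110, 0, -70], [-132, 0, -84], [-154, 0, -98], [-176, 0, -112]], "turn": [-0.108, -0.216, -0.324, -0.432, -0.54, -0.648, -0.756, -0.862]}}

```text
clock: 1.77
ee_pos: [0.3432, -0.2888, 0.2314]
orientation: [-90.0, -0.0, -103.6]
force: [0.7, 0.1, 0.8]
width: 0.0003
```

{"api": "move_arm", "payload": {"claw": [0, 0, 0, 0, 0, 0, 0, 0], "offset": [[-28, 0, 9], [-56, 0, 18], [-84, 0, 27], [-112, 0, 36], [-140, 0, 45], [-168, 0, 54], [-195, 0, 63], [-195, 40, 63]], "turn": [0.005, 0.005, 0.005, 0.005, 0.005, 0.005, 0.005, 0.005]}}

```text
clock: 2.43
ee_pos: [0.4565, -0.1125, 0.1965]
orientation: [-89.3, -0.0, -103.7]
force: [1.4, -1.1, 0.1]
width: 0.0006
```

```bash
cat >look.py <<'E'
from h import *
from workcell import readout
import sys
n=sys.argv[1];v=np.load("cr.npy");o=readout.get_obs();p=o["ee_pos"]
ex=np.array([np.cos(v[2]),np.sin(v[2])]);d=p[:2]-v[:2]
print("TCP cradle mm",d@ex*1e3,d@[-ex[1],ex[0]]*1e3,p[2]*1e3,o["orientation"],o["force"],o["clock"])
t=cv2.resize(imaging.get_image("top")[140:275,190:370],(540,405),interpolation=cv2.INTER_CUBIC)
s=cv2.resize(imaging.get_image("scene")[90:280,180:420],(600,475),interpolation=cv2.INTER_CUBIC)
w=np.zeros((600,800,3),np.uint8)
t=cv2.resize(t,(400,300));s=cv2.resize(s,(400,317));im=np.hstack([np.pad(t,((0,17),(0,0),(0,0))),s])
cv2.imwrite(f"pics/{n}.png",im[...,::-1])
E
python3 look.py a
```

```text
TCP cradle mm -222.50176185554977 -6.0987282055465 196.4970819083991 [-8.93203169e+01 -2.64462168e-02 -1.03706555e+02] [ 1.39258885 -1.11238985  0.11580716] 2.4333
```

View pics/a.png

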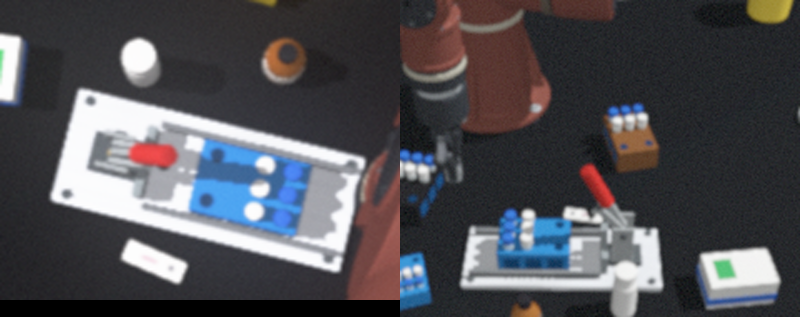

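```bash
python3 - <<'E'
from h import *
from workcell import readout
p=readout.get_obs()["ee_pos"];print(p,readout.get_obs()["clock"])
for c,(x0,y0),s in(("top",(190,140),400/180),("scene",(180,90),400/240)):
    print(c,proj(c,p),(proj(c,p)-[x0,y0])*s)
E
python3 look.py b
```

```text
[ 0.44807433 -0.11205226  0.18786045] 2.5333
top [[356.55048534 234.76772373]] [[370.11218966 210.59494162]]
scene [[212.09058157 195.49256871]] [[ 53.48430261 175.82094785]]
TCP cradle mm -224.11170193234287 2.1328102610288457 187.86045246532453 [-9.03574619e+01  4.84156514e-02 -1.03773835e+02] [-0.50734283  0.41124784  0.03691165] 2.5333
```

View pics/b.png

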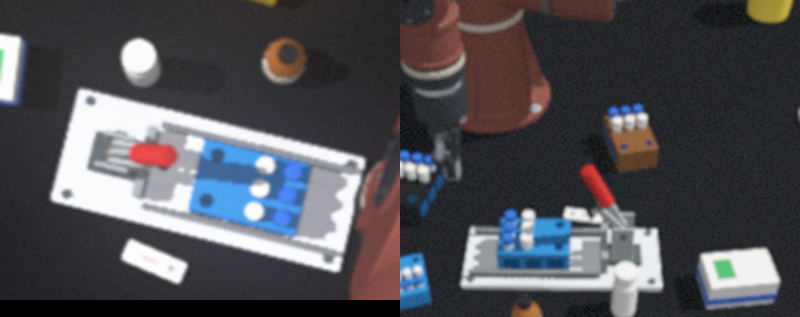

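The projected TCP lands on the fingertips in the scene view at (453,176), so the calibration holds. Nothing has been disturbed. Next I lower behind the rack.

{"api": "move_arm", "payload": {"claw": [0, 0, 0, 0, 0, 0, 0, 0], "offset": [[0, 25, 2], [0, 50, 2], [0, 75, 2], [0, 100, 2], [0, 125, 2], [0, 141, 2], [0, 141, 2], [0, 141, 2]], "turn": [0, 0, 0, 0, 0, 0, 0, 0]}}

```text
clock: 3.3
ee_pos: [0.4517, -0.1154, 0.0515]
orientation: [-90.1, -0.0, -104.0]
force: [-0.6, -0.7, -0.1]
width: 0.0002
```

{"api": "move_arm", "payload": {"claw": [0, 0, 0, 0, 0, 0, 0, 0], "offset": [[-12, 3, 0], [-24, 3, 0], [-34, 3, 0], [-44, 3, 0], [-54, 3, 0], [-64, 3, 0], [-74, 3, 0], [-80, 3, 0]], "turn": [0, 0, 0, 0, 0, 0, 0, 0]}}

```text
clock: 3.97
ee_pos: [0.4714, -0.0368, 0.0488]
orientation: [-90.1, -0.0, -103.9]
force: [-0.4, -2.9, 1.2]
width: 0.0
```

```bash
python3 look.py c
```

```text
TCP cradle mm -145.43826548634718 -2.4140212112884614 48.77967945264749 [-9.00666074e+01 -2.10723320e-02 -1.03946931e+02] [-0.43194203 -2.94183127  1.23862619] 3.9667
```

View pics/c.png

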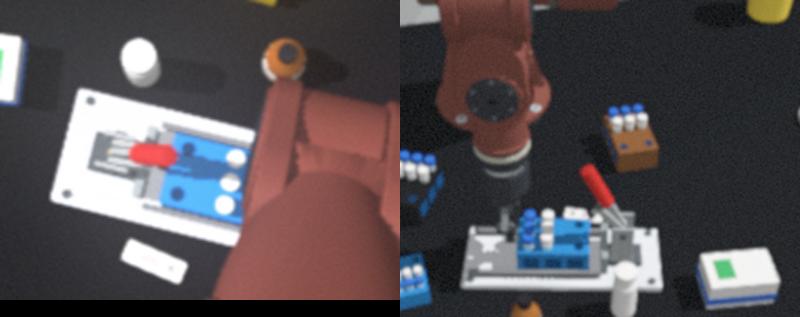

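The rack is sliding with 2.9 N on the tool, and its front edge is about 10–15 mm short of the stop. I continue slowly.

{"api": "move_arm", "payload": {"claw": [0, 0, 0, 0, 0, 0, 0, 0], "offset": [[-2, 0, 0], [-4, 0, 0], [-6, 0, 0], [-8, 0, 0], [-10, 0, 0], [-11, 0, 0], [-12, 0, 0], [-12, 0, 0]], "turn": [0, 0, 0, 0, 0, 0, 0, 0]}}

```text
clock: 4.73
ee_pos: [0.4739, -0.0246, 0.0484]
orientation: [-90.1, 0.1, -103.9]
force: [-0.2, 0.3, -0.1]
width: -0.0002
```

{"api": "move_arm", "payload": {"claw": [0, 0, 0, 0, 0, 0, 0, 0], "offset": [[-1, 0, 0], [-1.5, 0, 0], [-2, 0, 0], [-2.5, 0, 0], [-3, 0, 0], [-3.5, 0, 0], [-4, 0, 0], [-4.5, 0, 0]], "turn": [0, 0, 0, 0, 0, 0, 0, 0]}}

```text
clock: 5.4
ee_pos: [0.475, -0.0202, 0.0484]
orientation: [-90.1, 0.1, -103.9]
force: [0.7, -0.8, -0.0]
width: 0.0003
```

{"api": "move_arm", "payload": {"claw": [0, 0, 0, 0, 0, 0, 0, 0], "offset": [[-1, 0, 0], [-2, 0, 0], [-2.5, 0, 0], [-3, 0, 0], [-3.5, 0, 0], [-4, 0, 0], [-4.5, 0, 0], [-5, 0, 0]], "turn": [0, 0, 0, 0, 0, 0, 0, 0]}}

```text
clock: 6.07
ee_pos: [0.4752, -0.0174, 0.0484]
orientation: [-90.2, -0.2, -104.0]
force: [-6.1, -15.2, 3.7]
width: -0.0002
```

```bash
python3 look.py d
```

```text
TCP cradle mm -125.73861362422903 -1.456037338468903 48.406516681515775 [ -90.17076959   -0.24770084 -103.95281521] [ -6.12488857 -15.22960437   3.65949963] 6.0667
```

View pics/d.png

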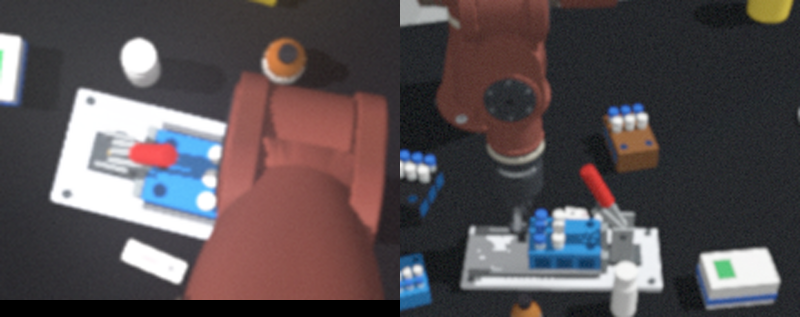

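The force rose to 16 N, so the rack is against the stop. The picture agrees: the rack's front meets the stop at about (150,165), with the lever still open. I back off, then rise.

{"api": "move_arm", "payload": {"claw": [0, 0, 0, 0, 0, 0, 0, 0], "offset": [[5, 0, 0], [15, 0, 0], [30, 0, 0], [35, -20, 0], [35, -50, 0], [35, -80, 0], [35, -110, 0], [35, -137, 0]], "turn": [0, 0, 0, 0, 0, 0, 0, 0]}}

```text
clock: 6.83
ee_pos: [0.4673, -0.0512, 0.1874]
orientation: [-90.1, -0.2, -104.0]
force: [0.5, -0.5, 0.2]
width: -0.0003
```

```bash
python3 look.py e
```

```text
TCP cradle mm -160.37476545091187 -1.9238132534861303 187.41214495582452 [ -90.11943221   -0.18980109 -103.96006904] [ 0.45643226 -0.50445185  0.213603  ] 6.8333
```

View pics/e.png

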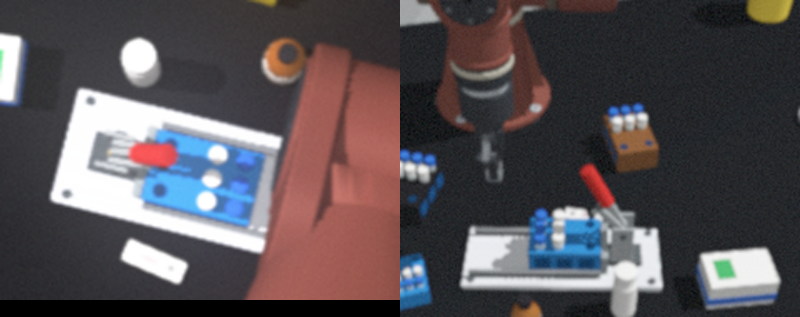

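{"api": "move_arm", "payload": {"claw": [0, 0, 0, 0, 0, 0, 0, 0], "offset": [[-20, 5, -2], [-40, 5, -2], [-60, 5, -2], [-80, 5, -2], [-95, 5, -2], [-105, 5, -2], [-115, 5, -2], [-125, 5, -2]], "turn": [0, 0, 0, 0, 0, 0, 0, 0]}}

```text
clock: 7.6
ee_pos: [0.498, 0.0697, 0.1839]
orientation: [-89.8, -0.3, -104.0]
force: [-1.1, -8.4, 6.6]
width: -0.0003
```

The fingers are on the lever (8 N). I keep pushing past the dead point.

{"api": "move_arm", "payload": {"claw": [0, 0, 0, 0, 0, 0, 0, 0], "offset": [[-11, 0, 0], [-22, 0, 0], [-33, 0, 0], [-44, 0, 0], [-55, 0, 0], [-66, 0, 0], [-77, 0, 0], [-88, 0, 0]], "turn": [0, 0, 0, 0, 0, 0, 0, 0]}}

```text
clock: 8.27
ee_pos: [0.5194, 0.1562, 0.1832]
orientation: [-89.8, -0.3, -104.0]
force: [-0.2, -0.3, -0.4]
width: 0.0002
```

```bash
python3 look.py f
```

```text
TCP cradle mm 53.36467822038077 -2.5254838312427164 183.1601375046692 [ -89.80083572   -0.27481539 -103.98604965] [-0.20802477 -0.274822   -0.38132999] 8.2667
```

View pics/f.png

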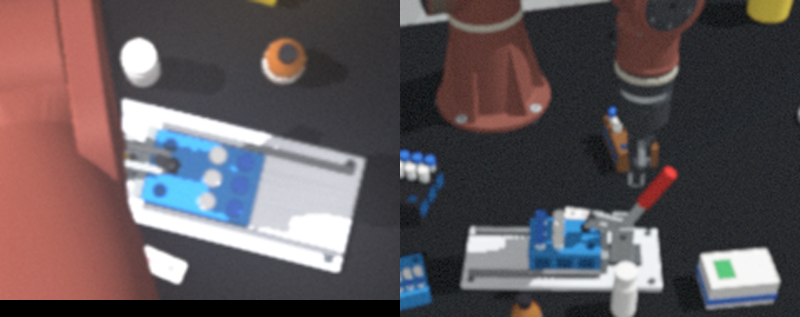

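The lever has snapped over and the bar lies down on the deck. I clear upwards and back, then check the lever angle.

{"api": "move_arm", "payload": {"claw": [0, 0, 0, 0, 0, 0, 0, 0], "offset": [[15, -15, 0], [40, -35, 0], [70, -60, 0], [100, -80, 0], [130, -90, 0], [160, -90, 0], [190, -90, 0], [215, -90, 0]], "turn": [0, 0, 0, 0, 0, 0, 0, 0]}}

```text
clock: 9.03
ee_pos: [0.4669, -0.0531, 0.2742]
orientation: [-89.8, -0.3, -103.9]
force: [0.7, 0.4, -0.1]
width: -0.0001
```

```bash
python3 look.py g; python3 - <<'E'
from h import *
v=np.load("cr.npy")
for L in(.75,1.2,1.4,1.5):
    b=L-.45;p=c2w((.035+.14*np.sin(b),0,.085+.14*np.cos(b)),v[:2],v[2])
    print(L,((proj("top",p)-[190,140])*400/180).round(),((proj("scene",p)-[180,90])*400/240+[400,0]).round())
E
```

```text
TCP cradle mm -162.34339946138604 -1.919715797702539 274.1967468449653 [ -89.78445694   -0.25167821 -103.9049981 ] [ 0.69262523  0.39737193 -0.06873932] 9.0333
0.75 [[ 64. 132.]] [[650. 163.]]
1.2 [[ 14. 122.]] [[684. 178.]]
1.4 [[ -0. 120.]] [[695. 188.]]
1.5 [[ -6. 120.]] [[699. 194.]]
```

View pics/g.png

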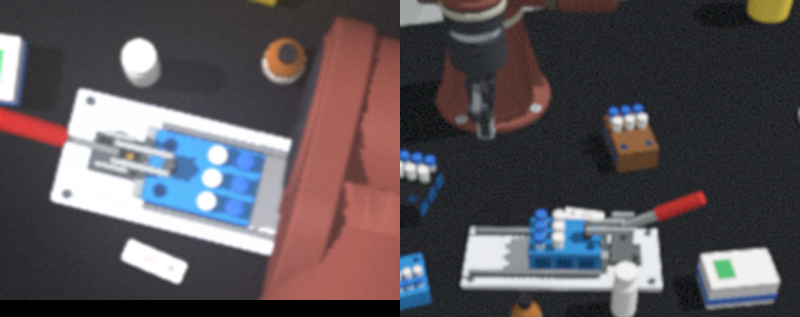

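The lever tip is at (703,197) in the scene view, where 1.50 rad predicts (699,194). It is locked, the bar is level on the deck, the rack is at the stop and the bystanders haven't moved.

```bash
python3 -c "
from workcell import job;print(job.job_done())"
```

```text
the job is handed in; nothing more can be done
None
```

The rack is home against the end stop and the clamp lever is locked over it; I handed the job in at about 9 s on the robot's clock.

I pushed the rack about 52 mm along the cradle with closed fingertips. It slid at about 3 N, and the force rose to 16 N when it met the stop. I then pushed the lever past its dead point until it snapped over, and pulled the arm well clear.

**Final picture:**
- **Lever:** its tip is within about 3 mm of where 1.50 rad predicts.
- **Clamp bar:** it lies level on the rack's deck.
- **Rack:** it is at the stop.
- **Bystanders:** the canister, bottle and cassette look unmoved, and so does the carton, which was partly out of frame.
- **Robot:** the tool touches nothing, with under 1 N on it.

No check failed or disagreed. I judged the pad's pressure on the rack only from the bar's position, because it could not be measured directly.

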